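# Turn the shelf caddy and flip open the valve cap box

## Task

Push the rotating caddy round at an easy pace until the hinged-lid box stands at its front, with the lid's lip pointing straight at the robot's side of the shelf. Then push the lid up from under its lip and tip it over past upright so that it stays open by itself. Only push, gently, without forcing the lid or the caddy; do not lift anything, and leave the small things riding on the caddy standing in their own bays, and everything else on the shelf untouched.

Things in the scene. Friction and masses are not known exactly. Their poses are not given: they have to be found in the camera images.
- shelf_top (a point): fixed point on top of the plywood shelf (height 0), near where the caddy stands; its axes are the shelf's: x runs away from the robot, y to the robot's left. The robot stands on it; the edge on the robot's side is its front
- caddy: black rotating caddy; its round base is screwed to the shelf. Origin: on the turning axis at shelf level; its axes belong to the fixed base, lie at any yaw and do not turn with the tray. On it turns a round tray 270 mm across: floor 22 mm above the shelf, rim wall 4 mm thick with its top 41 mm above the shelf, hub 17 mm in radius at the middle
- turntable (a joint): angle of the turning tray, rad, 0 at the start, growing counter-clockwise seen from above; turns freely both ways for more than half a turn, with a light drag: about 1 N at the rim keeps it moving and it stays where it is left. Loose things on it creep a few mm if it is jerked
- empty_bay (a point): point on the tray floor in the empty bay opposite the box, on the bay's middle line, 85 mm from the turning axis; turns with the tray. Four straight radial walls, 4 mm thick, tops 40 mm above the shelf, run from hub to rim and part the tray into quarter bays (box; gauge and nut cover; empty; dish); seen from the axis a wall lies 45 degrees either side of each bay's middle line
- valve_box (a point): plastic box with a hinged lid, for valve caps: 65 mm deep (x), 90 mm wide (y), 60 mm high under the lid; screwed to the tray and turns with it. Origin: centre of its underside, 82 mm from the turning axis. Its x axis points from lip to hinge, towards the turning axis; when that is the same way as the shelf's x axis, the lip points straight at the robot's side
- lid (a joint): angle of the box's lid, rad: 0 shut, 1.57 upright, 1.95 fully open against its stop. It swings loosely and weighs about 60 g: below about 1.5 it falls shut, beyond that it falls open and rests on its stop
- lid_lip (a point): middle of the front edge of the lid's lip, at its underside, 85 mm from the hinge line; moves with the lid. The lid is a flat plate 4 mm thick and 94 mm wide; its lip stands out 18 mm in front of the box's front wall over the full width, underside 82 mm above the shelf when shut, 41 mm above the tray's rim
- lid_hinge (a point): middle of the lid's hinge line, at the back of the box, 82 mm above the shelf; the line runs along the box's y axis
- dish: white ceramic dish, 64 mm across, 26 mm high, loose on the tray. Origin: centre of its underside
- dish_bay (a point): the dish's place on the tray floor; turns with the tray
- tyre_gauge: chrome dial tyre gauge lying flat, loose on the tray: dial 44 mm across and 18 mm high, stem 48 mm long. Origin: under the middle of the dial
- gauge_bay (a point): the place of the gauge's dial on the tray floor; turns with the tray
- nut_cover: plastic wheel nut cover, a domed cap 35 mm across and 37 mm high, standing loose on the tray. Origin: centre of its underside
- cover_bay (a point): the nut cover's place on the tray floor; turns with the tray
- spray_can: aerosol can 54 mm across, 140 mm high, standing loose on the shelf beside the caddy. Origin: centre of its underside
- grease_jar: jar 68 mm across, 75 mm high, standing loose on the shelf beside the caddy. Origin: centre of its underside
- wheel_brace: L-shaped steel wheel brace, about 300 mm by 90 mm and 22 mm thick, lying loose on the shelf. Origin: on the long arm, near its middle, at shelf level
- screwdriver: screwdriver lying loose on the shelf. Origin: under its middle
There are look-alikes about, which are no part of the job. Leave any pink or red look-alike of the tyre_gauge alone.

How it is judged:
On the way, in this order (a step that is already met when the one before it is completed fails the run):
1. the caddy has been turned so that the box stands at the front, its lid still shut (angle between the x axis of valve_box and the x axis of shelf_top, either way round below 0.35 rad and world x of valve_box below 0.625 m and value of joint lid below 0.1 rad), for 0.3 s.
2. the lid has been tipped past upright and is open (value of joint lid above 1.75 rad), for 0.2 s.
At the end, for the whole second after the job is handed in: The box stands at the front of the caddy, facing within 0.35 rad of straight; its lid rests open by itself beyond 1.8 rad; caddy and lid are at rest; dish, gauge and nut cover in their own bays (within 70 mm of their places), other loose things within 20 mm of where they stood (angle between the x axis of valve_box and the x axis of shelf_top, either way round below 0.35 rad and world x of valve_box below 0.625 m and value of joint lid above 1.8 rad and velocity of joint lid between -0.1 and 0.1 rad/s and velocity of joint turntable between -0.1 and 0.1 rad/s and distance between dish and dish_bay below 0.07 m and distance between tyre_gauge and gauge_bay below 0.07 m and distance between nut_cover and cover_bay below 0.07 m and distance of each of spray_can, grease_jar, wheel_brace, screwdriver from where it was at the start of the episode below 0.02 m); the robot touches nothing.
It fails at once if a small thing on the caddy was lifted (by more than 20 mm), tipped over or carried off (height (world z) of any of dish, tyre_gauge, nut_cover above 0.042 m or angle between any of dish, tyre_gauge, nut_cover's own z axis and vertical above 0.5 rad or not (distance between dish and dish_bay below 0.08 m) or not (distance between tyre_gauge and gauge_bay below 0.08 m) or not (distance between nut_cover and cover_bay below 0.08 m)).
It fails at once if something on the shelf was knocked, moved (by more than 30 mm) or lifted (distance of any of spray_can, grease_jar, wheel_brace, screwdriver from where it was at the start of the episode above 0.03 m).
It fails at once if the caddy, the box or its lid was forced (more than 30 N) (contact force between the fingers and caddy above 30 N).
It fails at once if the caddy was spun (faster than 2.5 rad/s) (velocity of joint turntable above 2.5 rad/s or velocity of joint turntable below -2.5 rad/s).
It also fails if it takes over 59 s, if anything falls off the work surface, if the arm or the gripper's body presses on something with over 40 N, if the wrist force passes 120 N, or if a joint passes its speed limit or range.

## Robot

A 6-joint arm with a two-finger parallel gripper is mounted at the origin on the work surface. World frame = base frame: x ahead of the robot, y to its left, z up, the work surface at z = 0. Lengths are in m, angles in rad, forces in N, time in s.
With the tool pointing down it reaches from about 0.4 to 0.825 m from the base axis. Payload 7 kg.
Tool frame: the origin (TCP) lies between the finger pads; the fingertips stand ahead of it and the grasp point (between the pads) lies 2 mm behind it (r.tip_reach is the z of the fingertips in the tool frame, in m); z points along the fingers, y is the line along which they close (so a half turn about z gives the same grasp; the last joint's range is limited). The gripper opens to 85 mm and grips with 20 to 120 N. Pads are 22 mm wide; open, the fingers measure 114 mm over their backs; the gripper's body (76 mm by 85 mm) begins 54 mm behind the grasp point. The pads swing forward as they close: fully open they stand 13 mm farther back than shut.
Start: joints at [-1.057, 0.359, 0.012, 0, -1.224, -0.288], TCP at [0.151, -0.658, 0.248] pointing down, gripper open.
Joint ranges: [-3.07, 3.07], [-1.43, 2.12], [-1.02, 1.25], [-3.03, 1.67], [-3.05, -0], [-3.03, 3.03]. Speed limits (rad/s): [2.39, 2.39, 3.01, 3.14, 3.14, 3.14].

## Interface

Orientations are given as a unit quaternion [x, y, z, w].
In Python, from rig import state, grab_frame, get_calibration, job, nets, r gives the robot as it stands.
- The arm moves only by the tool servo_tool, never from a script. Its argument "plan" is a list that holds one entry, the list of rows, each a list of 5 numbers: the shift along the tool's x, y, z in cm, then the turn about the tool's z in rad, then the opening, from 0 (shut) to 1 (fully open). In form: [[[tx, ty, tz, roll, claw], ...]]. A call has 1 to 5 rows; each row shifts and turns the commanded pose from where the row before left it, along the tool's axes as they then stand; what a row does not reach is not made up. A row lasts 1/8 s, in which the tool goes at most 62.5 mm and 10.7 degrees, less where a joint would pass 70% of its speed; a pose out of reach is approached as far as the arm can. A call with a gripper value outside its range is refused whole. The fingers move at their own pace and stop on an object; "grip_force" is the grip in N (left out, the last holds). Time passes only in rows, so rows that do not move let the fingers close. It gives the time, the measured TCP pose, the force, the opening and the grip force at its end, in the units of the state.
- state(): the state, without advancing time (a new reading comes with each control period).
- grab_frame(name): name is "side" or "top" or "wrist"; returns the picture (480x640x3 uint8, red, green, blue); there is no depth.
- get_calibration(name): a dict with "vertical_fov" (degrees; the focal length in pixels is half the picture's height over the tangent of half this angle, whatever the lens; pixels are square), "cx", "cy" (the principal point, pixels), "eye" and "orientation" of the camera in the world; the wrist camera has in their place "hand_eye" (4x4, takes a point from camera to tool coordinates, whose origin is the TCP and whose axes are the flange's). Camera axes: x right, y down, z forward; pixel columns grow to the right and rows downward; lengths in m; the calibration is good to about 2 mm. A picture is of the moment at which its call begins: read the wrist's pose just before it. get_calibration takes no time and is no camera call.
- job.close_job(): hands the job in; it is judged then, once.
Trained networks look in the newest picture that a camera, given by its name, has taken for a name from the list of things; names that differ only in an ending like _2 or _b are one class to them, and where a whole thing is asked for, a point or a joint stands for the part that bears it (a point fixed in the world has none). Each returns a list of dicts, best first, with "p" (0 to 1); they miss things now and then, are a little off and sometimes report something else, mostly with a low value. They report only what shows in the picture. A call takes as long as a camera call. They do not tell look-alikes from the thing itself.
- nets.silhouettes(camera, thing): "region" (480x640 bool, what is visible of it) and "centre" ([column, row] in pixels, amid what is visible of it).
The state is a dict: "time": time; "joint_positions": joint angles; "dq": joint speeds; "joint_efforts": joint torques, N m; "ee_pos": TCP position; "ee_rot": TCP orientation; "force": force on the tool from outside, world axes, zero at the start; "moment": the same for the moment, N m; "finger_gap": finger opening in m; "grip_force": force on a finger pad.
Only numpy, scipy, OpenCV 4.12 (cv2) and the standard library are available. Lean on these libraries where they do the work, as an engineer would, in place of code of your own. Each camera call takes 0.05 s, during which the arm holds its last target. There are 200 camera calls.

## Working session

There is one attempt and no reset: what is moved stays moved. The work goes in short steps, Python scripts to look and compute and a tool call to move; the robot and the scene stay as the last step left them, time stands still between calls to the robot, and variables do not carry over. Pictures are saved under pics/ and viewed, at most 10 in all, crops included, and the job is handed in when it is done.

Besides the shell and the picture viewer there is one more tool, called after "Emit:" as a command line: name --argument value ..., lists and objects as JSON in quotes. servo_tool: Moves the arm, as the interface text tells. Its arguments: {"type":"object","properties":{"plan":{"type":"array"},"grip_force":{"type":"number"}},"required":["plan"]}

```bash
ls; mkdir -p pics; cat > h.py <<'E'
import numpy as np, cv2
from scipy.spatial.transform import Rotation as R
from rig import state, grab_frame, get_calibration, job, nets, r
def cam(name, st=None):
    c=get_calibration(name); f=240/np.tan(np.radians(c["vertical_fov"])/2)
    if "eye" in c:
        o=np.array(c["orientation"]); M=o if o.shape==(3,3) else R.from_quat(o).as_matrix(); e=np.array(c["eye"])
    else:
        st=st or state(); T=np.eye(4); T[:3,:3]=R.from_quat(st["ee_rot"]).as_matrix(); T[:3,3]=st["ee_pos"]
        T=T@np.array(c["hand_eye"]); M=T[:3,:3]; e=T[:3,3]
    return f,c["cx"],c["cy"],M,e
def pt(C,uv,z):
    f,cx,cy,M,e=C; d=M@np.array([(uv[0]-cx)/f,(uv[1]-cy)/f,1]); return e+d*(z-e[2])/d[2]
def px(C,p):
    f,cx,cy,M,e=C; q=M.T@(np.array(p)-e); return np.array([cx+f*q[0]/q[2],cy+f*q[1]/q[2]])
def save(name,fn):
    im=grab_frame(name); cv2.imwrite("pics/"+fn,im[:,:,::-1]); return im
E
python3 - <<'E'
from h import *
s=state();print(s["time"],s["ee_pos"],s["ee_rot"],s["finger_gap"],r.tip_reach)
for n in("top","side"):
    print(get_calibration(n)); save(n,n+"0.png"); C=cam(n)
    for t,z in(("caddy",.03),("valve_box",.06),("lid",.084),("dish",.035),("tyre_gauge",.03),("nut_cover",.04),("spray_can",.07),("grease_jar",.04),("wheel_brace",.01),("screwdriver",.01)):
        print(n,t,[(round(d["p"],2),np.round(d["centre"]),np.round(pt(C,d["centre"],z),3)) for d in nets.silhouettes(n,t)[:3]])
E
```

```text
pics
0.0 [ 0.15102485 -0.65742141  0.24735723] [-1.12613646e-01  9.93638506e-01  8.13013211e-04 -1.57848762e-04] 0.08569980678962341 0.017
{'vertical_fov': 51.69073714334036, 'cx': 327.35034653980125, 'cy': 239.32217422341176, 'eye': array([ 0.37725456, -0.06773686,  1.16203138]), 'orientation': array([ 0.75827924, -0.64400828,  0.0674231 , -0.07563101])}
top caddy [(0.95, array([291., 218.]), array([0.646, 0.058, 0.03 ]))]
top valve_box [(0.74, array([289., 222.]), array([0.628, 0.057, 0.06 ]))]
top lid [(0.89, array([320., 235.]), array([ 0.604, -0.02 ,  0.084]))]
top dish [(0.6, array([269., 247.]), array([0.567, 0.094, 0.035])), (0.4, array([311., 196.]), array([0.705, 0.019, 0.035])), (0.36, array([512., 349.]), array([ 0.428, -0.482,  0.035]))]
top tyre_gauge [(0.95, array([386., 319.]), array([ 0.448, -0.196,  0.03 ])), (0.92, array([401., 238.]), array([ 0.639, -0.206,  0.03 ])), (0.66, array([310., 196.]), array([0.704, 0.021, 0.03 ]))]
top nut_cover [(0.63, array([331., 331.]), array([ 0.401, -0.077,  0.04 ])), (0.6, array([304., 176.]), array([0.749, 0.044, 0.04 ]))]
top s
[... 935 characters left out ...]
 array([311., 230.]), array([0.566, 0.109, 0.035]))]
side tyre_gauge [(0.73, array([352., 302.]), array([ 0.628, -0.223,  0.03 ])), (0.61, array([358., 243.]), array([0.699, 0.028, 0.03 ])), (0.49, array([283., 309.]), array([ 0.449, -0.222,  0.03 ]))]
side nut_cover [(0.46, array([369., 239.]), array([0.733, 0.031, 0.04 ]))]
side spray_can [(0.87, array([311., 173.]), array([0.608, 0.416, 0.07 ])), (0.41, array([333., 242.]), array([ 0.616, -0.009,  0.07 ]))]
side grease_jar [(0.98, array([265., 188.]), array([0.439, 0.384, 0.04 ]))]
side wheel_brace [(0.93, array([281., 353.]), array([ 0.431, -0.348,  0.01 ]))]
side screwdriver [(0.87, array([286., 402.]), array([ 0.431, -0.486,  0.01 ]))]
```

View pics/top0.png

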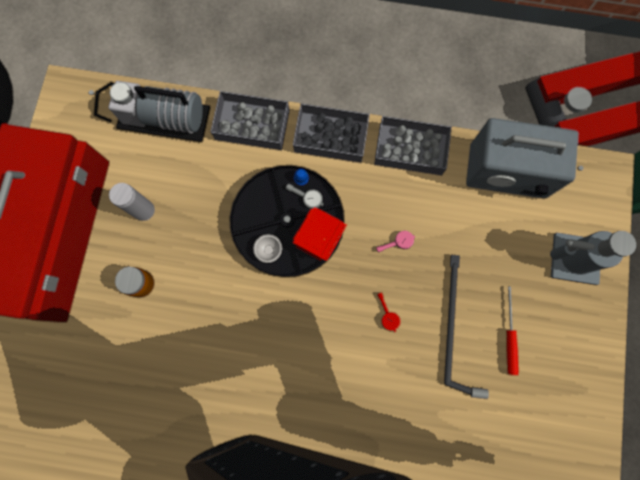

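```bash
python3 - <<'E'
from h import *
C=cam("top"); grab_frame("top")
d=nets.silhouettes("top","caddy")[0]["region"]
ys,xs=np.where(d); 
P=np.array([pt(C,(u,v),.041)[:2] for u,v in zip(xs,ys)])
print("caddy ext",P.min(0),P.max(0)); print("circ",cv2.minEnclosingCircle(P.astype(np.float32)))
d=nets.silhouettes("top","lid")[0]["region"]; ys,xs=np.where(d)
P=np.array([pt(C,(u,v),.086)[:2] for u,v in zip(xs,ys)]);print("lid",cv2.minAreaRect(P.astype(np.float32)), P.mean(0))
print(cv2.boxPoints(cv2.minAreaRect(P.astype(np.float32))))
E
```

```text
caddy ext [ 0.50236011 -0.07350744] [0.7720819  0.19899764]
circ ((0.6382577419281006, 0.06303007900714874), 0.13675816357135773)
lid ((0.6079322099685669, -0.018900256603956223), (0.08735080063343048, 0.0948437824845314), 70.9697036743164) [ 0.60694106 -0.01933434]
[[ 0.54886097 -0.04472587]
 [ 0.63852113 -0.0756514 ]
 [ 0.66700345  0.00692536]
 [ 0.5773433   0.03785089]]
```

The top view shows the caddy centred near (287,219), with the red lid at (320,235). The dish is at (267,247), the gauge at (312,198) and the nut cover at (302,176). The empty bay is upper-left, around (262,195). The axis is about (0.638, 0.063) and the box points outward at about -110°, so it needs about 70° clockwise. I'll push the empty bay's wall from inside that bay.

Emit:
servo_tool --plan '[[[0, 0, 0, 0.13, 0], [0, 0, 0, 0.0957, 0], [-2.5, 4, 0, 0, 0], [-3, 5, 0, 0, 0], [-3, 5, 0, 0, 0]]]'

```text
time: 1.88
ee_pos: [0.2366, -0.5166, 0.2482]
ee_rot: [0.0, 1.0, -0.0, -0.0]
force: [1.1, -0.6, 0.0]
finger_gap: 0.0001
grip_force: 0.0
```

Emit:
servo_tool --plan '[[[-3, 5, 0, 0, 0], [-3, 5, 0, 0, 0], [-3, 5, 0, 0, 0], [-3, 5, 0, 0, 0], [-3, 5, 0, 0, 0]]]'

```text
time: 2.5
ee_pos: [0.3868, -0.2661, 0.2488]
ee_rot: [-0.0, 1.0, -0.0, 0.001]
force: [0.7, -0.9, 1.1]
finger_gap: 0.0001
grip_force: 0.0
```

Emit:
servo_tool --plan '[[[-3, 5, 0, 0, 0], [-3, 5, 0, 0, 0], [-3, 5, 0, 0, 0], [-3, 5, 0, 0, 0], [-3, 4, 0, 0, 0]]]'

```text
time: 3.12
ee_pos: [0.5369, -0.0256, 0.2487]
ee_rot: [-0.001, 1.0, 0.0, 0.0]
force: [0.4, -0.3, 0.1]
finger_gap: 0.0001
grip_force: 0.0
```

```bash
python3 - <<'E'
from h import *
s=state();print(s["time"],s["ee_pos"],R.from_quat(s["ee_rot"]).as_matrix().round(3),s["force"],s["finger_gap"])
C=cam("top");a,b=pt(C,(50,66),0),pt(C,(632,152),0);print("edge ang",np.degrees(np.arctan2(*(a-b)[[0,1]])))
im=save("wrist","w0.png");W=cam("wrist",s)
print(px(W,[.638,.063,.04]),[px(W,[.638+.13*np.cos(np.radians(t)),.063+.13*np.sin(np.radians(t)),.04]).round() for t in(25,115,-65)])
E
```

```text
3.125 [ 0.53686326 -0.02564713  0.24874072] [[-1.    -0.001  0.001]
 [-0.001  1.     0.   ]
 [-0.001  0.    -1.   ]] [ 0.42475629 -0.34134429  0.1489315 ] 5.4949226755419175e-05
edge ang -0.35460023493746684
[400.7115209  303.85384543] [array([440., 394.]), array([517., 256.]), array([294., 348.])]
```

View pics/w0.png

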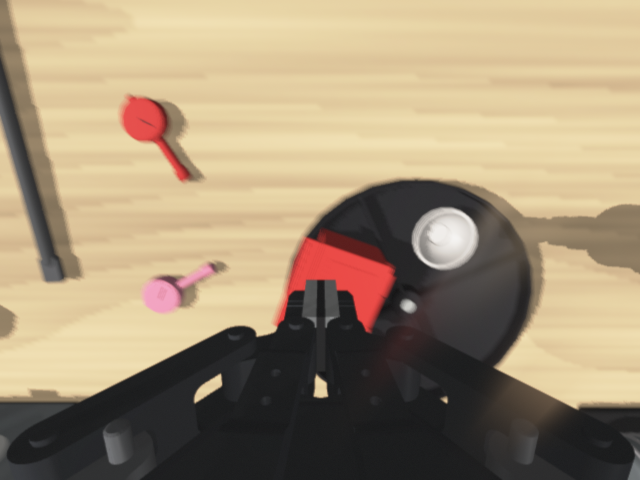

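The wrist view shows the hub at (408,305), the lid at (340,280) and the dish at (445,238). The hub sits about 8 px off my prediction, so I'll triangulate it.

```bash
python3 - <<'E'
from h import *
s=state();W=cam("wrist",s);C=cam("top")
for z in(.03,.04,.05,.06,.07): print(z,pt(W,(408,306),z)[:2].round(4),pt(C,(287,219),z)[:2].round(4))
im=cv2.imread("pics/w0.png"); 
grab_frame("wrist")
for t in("caddy","lid","valve_box","dish"):
    d=nets.silhouettes("wrist",t)
    if d:
        m=d[0]["region"]; ys,xs=np.where(m); print(t,d[0]["p"],xs.min(),xs.max(),ys.min(),ys.max())
        if t in("caddy",):
            P=np.array([pt(W,(u,v),.041)[:2] for u,v in zip(xs,ys)]);print(P.min(0),P.max(0))
# lid corners as seen on top image, red
t0=cv2.imread("pics/top0.png");hsv=cv2.cvtColor(t0,cv2.COLOR_BGR2HSV)
m=((hsv[...,0]<8)|(hsv[...,0]>172))&(hsv[...,1]>180)&(hsv[...,2]>150)
m[:, :280]=0;m[:,360:]=0;m[:190]=0;m[275:]=0
ys,xs=np.where(m);P=np.array([pt(C,(u,v),.086)[:2] for u,v in zip(xs,ys)],np.float32);print(cv2.minAreaRect(P),cv2.boxPoints(cv2.minAreaRect(P)))
E
```

```text
0.03 [0.6491 0.0772] [0.6408 0.066 ]
0.04 [0.6439 0.0743] [0.6384 0.0648]
0.05 [0.6388 0.0714] [0.6361 0.0636]
0.06 [0.6336 0.0686] [0.6338 0.0624]
0.07 [0.6284 0.0657] [0.6314 0.0612]
caddy 0.87 268 528 173 395
[ 0.50047593 -0.07923712] [0.75981908 0.20173448]
lid 0.81 268 387 231 322
valve_box 0.71 268 528 172 395
dish 0.78 409 471 203 262
((0.6085085868835449, -0.017691172659397125), (0.08725868165493011, 0.09316554665565491), 70.3576431274414) [[ 0.5499706  -0.04312298]
 [ 0.63771474 -0.07444039]
 [ 0.66704655  0.00774064]
 [ 0.57930243  0.03905804]]
```

Emit:
servo_tool --plan '[[[-3.5, 4.3, 0, 0, 0], [-3.5, 4.3, 0, 0, 0], [-3.5, 4.3, 0, 0, 0], [-3.4, 4.3, 0, 0, 0], [0, 0, 4, 0, 0]]]'

```text
time: 4.05
ee_pos: [0.6784, 0.1462, 0.2102]
ee_rot: [-0.001, 1.0, 0.001, 0.003]
force: [-0.0, -0.8, -0.9]
finger_gap: 0.0
grip_force: 0.0
```

Emit:
servo_tool --plan '[[[0, 0, 5, 0, 0], [0, 0, 5, 0, 0], [0, 0, 3, 0, 0], [0, 0, 2, 0, 0], [0, 0, 0.9, 0, 0]]]'

```text
time: 4.68
ee_pos: [0.6744, 0.1427, 0.0483]
ee_rot: [0.001, 1.0, -0.0, -0.001]
force: [-0.0, 0.2, 0.5]
finger_gap: -0.0
grip_force: 0.0
```

```bash
python3 - <<'E'
from h import *
s=state();print(s["time"],s["ee_pos"],s["force"])
im=grab_frame("side")
cv2.imwrite("pics/s1.png",cv2.resize(im[150:330,220:440,::-1],None,fx=3,fy=3))
E
```

```text
4.675 [0.67442316 0.14269352 0.04831778] [-0.01903166  0.21872355  0.52355399]
```

View pics/s1.png

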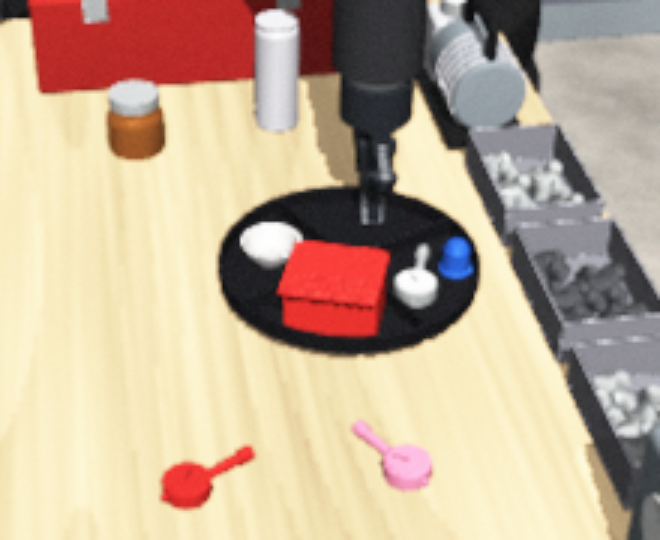

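The side view shows the fingertip in the empty bay at (372,220), clear of the walls. I'll lower it slightly and sweep it clockwise along an arc.

Emit:
servo_tool --plan '[[[0, 0, 0.3, 0, 0], [-1.0, -0.06, 0, 0, 0], [-0.78, -0.52, 0, 0, 0], [-0.72, -0.61, 0, 0, 0], [-0.33, -0.34, 0, 0, 0]]]'

```text
time: 5.35
ee_pos: [0.7039, 0.1282, 0.0463]
ee_rot: [0.0, 1.0, 0.0, 0.0]
force: [0.8, 0.9, 0.1]
finger_gap: 0.0002
grip_force: 0.0
```

Emit:
servo_tool --plan '[[[-0.32, -0.34, 0, 0, 0], [-0.25, -0.3, 0, 0, 0], [-0.24, -0.31, 0, 0, 0], [-0.22, -0.32, 0, 0, 0], [-0.21, -0.33, 0, 0, 0]]]'

```text
time: 5.98
ee_pos: [0.7156, 0.1128, 0.0463]
ee_rot: [-0.0, 1.0, 0.0, -0.0]
force: [-0.7, 0.2, -1.0]
finger_gap: -0.0002
grip_force: 0.6
```

Emit:
servo_tool --plan '[[[-0.38, -0.69, 0, 0, 0], [-0.31, -0.72, 0, 0, 0], [-0.25, -0.75, 0, 0, 0], [-0.18, -0.76, 0, 0, 0], [-0.12, -0.78, 0, 0, 0]]]'

```text
time: 6.6
ee_pos: [0.7283, 0.0754, 0.0463]
ee_rot: [0.0, 1.0, 0.0, 0.0]
force: [-1.4, 1.8, 0.3]
finger_gap: 0.0
grip_force: 0.7
```

Emit:
servo_tool --plan '[[[-0.05, -0.78, 0, 0, 0], [0.02, -0.79, 0, 0, 0], [0.09, -0.78, 0, 0, 0], [0.16, -0.77, 0, 0, 0], [0.1, -0.4, 0, 0, 0]]]'

```text
time: 7.22
ee_pos: [0.7249, 0.0401, 0.0464]
ee_rot: [0.0, 1.0, 0.0, 0.0]
force: [-1.1, 1.3, 0.5]
finger_gap: 0.0
grip_force: 0.6
```

```bash
cat >> h.py <<'E'
def lid():
    grab_frame("top");C=cam("top"); d=nets.silhouettes("top","lid")
    m=d[0]["region"];ys,xs=np.where(m);P=np.array([pt(C,(u,v),.086)[:2] for u,v in zip(xs,ys)],np.float32)
    q=cv2.minAreaRect(P);c=P.mean(0);print("lid",d[0]["p"],q,c,"ang",np.degrees(np.arctan2(c[1]-.065,c[0]-.638)))
E
python3 - <<'E'
from h import *
s=state();print(s["time"],s["ee_pos"],s["force"]);lid()
E
```

```text
7.225 [0.7248661  0.04011487 0.04637203] [-1.14540802  1.27199195  0.49702366]
lid 0.78 ((0.5541896224021912, 0.03799675405025482), (0.08807773143053055, 0.09337916225194931), 18.880578994750977) [0.5527072  0.03710419] ang -161.88919
```

It has turned 52° so far, with about 18.5° to go.

Emit:
servo_tool --plan '[[[0.14, -0.45, 0, 0, 0], [0.29, -0.73, 0, 0, 0], [0.35, -0.7, 0, 0, 0], [0.28, -0.5, 0, 0, 0], [0.18, -0.3, 0, 0, 0]]]'

```text
time: 7.95
ee_pos: [0.7124, 0.0134, 0.0464]
ee_rot: [0.0, 1.0, -0.0, 0.0]
force: [1.0, 1.1, 0.3]
finger_gap: 0.0
grip_force: 0.5
```

```bash
python3 - <<'E'
from h import *
s=state();print(s["time"],s["ee_pos"],s["force"]);lid()
E
```

```text
7.95 [0.71238502 0.01341047 0.04642037] [0.96132001 1.08241395 0.25511968]Traceback (most recent call last):
  File "<stdin>", line 2, in <module>
  File "h.py", line 20, in lid
    m=d[0]["region"];ys,xs=np.where(m);P=np.array([pt(C,(u,v),.086)[:2] for u,v in zip(xs,ys)],np.float32)
      ~^^^
IndexError: list index out of range
```

Emit:
servo_tool --plan '[[[-0.4, 0.4, 0, 0, 0], [0, 0, -3, 0, 0], [0, 0, -6, 0, 0], [0, 0, -6, 0, 0], [3, 0.5, -3, 0, 0]]]'

```text
time: 8.68
ee_pos: [0.6887, 0.0231, 0.2299]
ee_rot: [0.0, 1.0, 0.0, 0.002]
force: [-0.9, 0.1, -0.9]
finger_gap: -0.0
grip_force: 0.0
```

Emit:
servo_tool --plan '[[[5, 1, 0, 0, 0], [5, 1, 0, 0, 0], [5, 1, 0, 0, 0], [5, 0.5, 0, 0, 0], [5, 0.5, 0, 0, 0]]]'

```text
time: 9.3
ee_pos: [0.4353, 0.0632, 0.2265]
ee_rot: [-0.0, 1.0, 0.0, 0.0]
force: [-1.3, 0.2, 0.3]
finger_gap: 0.0001
grip_force: 0.0
```

```bash
python3 - <<'E'
from h import *
s=state();print(s["time"],s["ee_pos"],s["force"])
im=grab_frame("wrist");cv2.imwrite("pics/w2.png",im[:,:,::-1])
W=cam("wrist",s)
for t in("lid",):
    for d in nets.silhouettes("wrist",t)[:1]:
        ys,xs=np.where(d["region"]);P=np.array([pt(W,(u,v),.086)[:2] for u,v in zip(xs,ys)],np.float32);print(cv2.boxPoints(cv2.minAreaRect(P)),cv2.minAreaRect(P))
im=grab_frame("top");cv2.imwrite("pics/t2.png",cv2.resize(im[130:330,190:410,::-1],None,fx=3,fy=3))
lid()
E
```

```text
9.3 [0.43531859 0.06318525 0.22645973] [-1.25551733  0.21732898  0.2891909 ]
[[0.5027392  0.02087418]
 [0.5898529  0.02085374]
 [0.58987486 0.11448405]
 [0.5027611  0.11450449]] ((0.5463070273399353, 0.06767911463975906), (0.09363031387329102, 0.08711375296115875), 89.98655700683594)
lid 0.68 ((0.5498504042625427, 0.06495963782072067), (0.09427125751972198, 0.08908720314502716), 89.82621765136719) [0.55275846 0.05891081] ang -175.91403
```

View pics/w2.png

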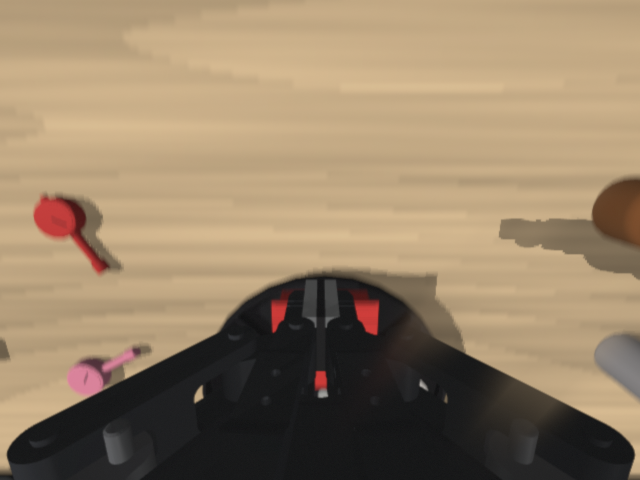

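The wrist view shows the lid straight behind the fingers, red from 272 to 378 px and centred at y≈0.066. Its lip is at x≈0.504 and square to the robot. I'll descend in front of the lip and approach carefully.

Emit:
servo_tool --plan '[[[0, 0.2, 4, 0, 0], [0, 0, 5, 0, 0], [0, 0, 4, 0, 0], [0, 0, 2.4, 0, 0], [0, 0, 0, 0, 0]]]'

```text
time: 10.18
ee_pos: [0.4363, 0.0642, 0.0704]
ee_rot: [0.0, 1.0, -0.001, -0.002]
force: [-0.2, -1.0, -0.1]
finger_gap: -0.0001
grip_force: 0.0
```

Emit:
servo_tool --plan '[[[-2, 0, 0, 0, 0], [-2, 0, 0, 0, 0], [-0.7, 0, 0, 0, 0], [-0.3, 0, 0, 0, 0], [0, 0, 0, 0, 0]]]'

```text
time: 10.8
ee_pos: [0.4863, 0.0648, 0.0725]
ee_rot: [0.0, 1.0, 0.0, 0.0]
force: [0.0, -0.3, -0.4]
finger_gap: -0.0001
grip_force: 0.0
```

Emit:
servo_tool --plan '[[[-0.2, 0, 0, 0, 0], [0, 0, 0, 0, 0]]]'

```text
time: 11.05
ee_pos: [0.4884, 0.0649, 0.0724]
ee_rot: [-0.0, 1.0, 0.0, 0.0]
force: [1.2, -0.4, 0.1]
finger_gap: -0.0
grip_force: 0.0
```

Emit:
servo_tool --plan '[[[-0.2, 0, 0, 0, 0], [0, 0, 0, 0, 0]]]'

```text
time: 11.3
ee_pos: [0.4907, 0.065, 0.0723]
ee_rot: [-0.0, 1.0, 0.0, 0.0]
force: [-0.1, 0.3, 0.3]
finger_gap: 0.0002
grip_force: 0.0
```

Emit:
servo_tool --plan '[[[-0.1, 0, 0, 0, 0], [0, 0, 0, 0, 0]]]'

```text
time: 11.55
ee_pos: [0.4916, 0.0649, 0.0723]
ee_rot: [-0.0, 1.0, -0.0, -0.0]
force: [0.3, 0.3, -0.2]
finger_gap: 0.0004
grip_force: 0.0
```

Emit:
servo_tool --plan '[[[-0.1, 0, 0, 0, 0], [0, 0, 0, 0, 0]]]'

```text
time: 11.8
ee_pos: [0.4926, 0.0649, 0.0723]
ee_rot: [-0.0, 1.0, -0.0, -0.0]
force: [-0.6, -0.6, -0.1]
finger_gap: -0.0002
grip_force: 0.0
```

Emit:
servo_tool --plan '[[[-0.1, 0, 0, 0, 0], [0, 0, 0, 0, 0]]]'

```text
time: 12.05
ee_pos: [0.4928, 0.0646, 0.0721]
ee_rot: [0.0, 1.0, -0.0, -0.001]
force: [-3.6, 0.5, 3.1]
finger_gap: -0.0
grip_force: 2.1
```

Emit:
servo_tool --plan '[[[-0.1, 0, 0, 0, 0], [0, 0, 0, 0, 0]]]'

```text
time: 12.3
ee_pos: [0.4928, 0.0642, 0.072]
ee_rot: [0.0, 1.0, -0.001, -0.002]
force: [-9.1, 0.7, 5.3]
finger_gap: 0.0002
grip_force: 4.0
```

Contact is at x=0.4928, at about 9 N. Now I'll lift by friction.

Emit:
servo_tool --plan '[[[0, 0, -0.3, 0, 0], [-0.02, 0, -0.3, 0, 0], [-0.05, 0, -0.4, 0, 0]]]'

```text
time: 12.68
ee_pos: [0.4935, 0.0642, 0.0816]
ee_rot: [0.0, 1.0, -0.001, -0.002]
force: [-6.0, 1.2, 0.9]
finger_gap: -0.0001
grip_force: 2.9
```

```bash
python3 - <<'E'
from h import *
s=state();print(s["time"],s["ee_pos"],s["force"])
im=grab_frame("side")
cv2.imwrite("pics/s2.png",cv2.resize(im[190:290,250:410,::-1],None,fx=5,fy=5))
E
```

```text
12.675 [0.4935145  0.06423571 0.08160057] [-5.99558711  1.22991359  0.93387804]
```

View pics/s2.png

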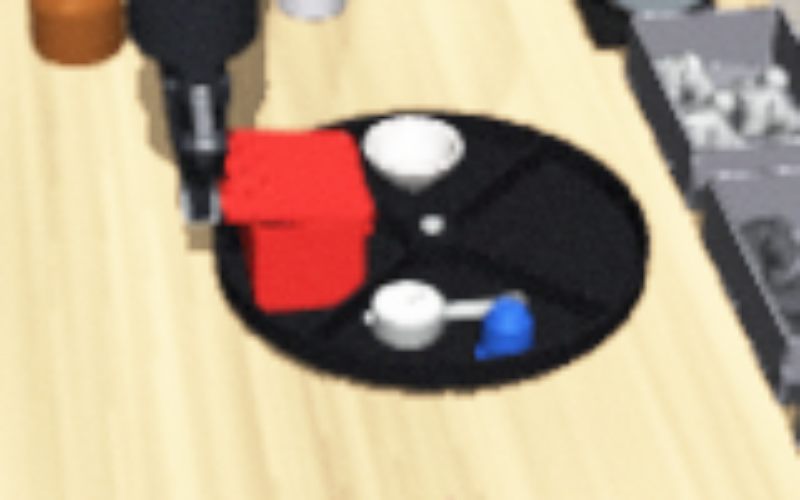

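The side view shows the finger against the lip at (222,200), the lid starting to tilt up, and the dish, gauge and cover all in their bays. I'll follow the lip's arc.

Emit:
servo_tool --plan '[[[-0.09, 0, -0.52, 0, 0], [-0.11, 0, -0.5, 0, 0], [-0.14, 0, -0.49, 0, 0], [-0.17, 0, -0.48, 0, 0], [-0.19, 0, -0.48, 0, 0]]]'

```text
time: 13.35
ee_pos: [0.5005, 0.0642, 0.1066]
ee_rot: [0.0, 1.0, -0.001, -0.002]
force: [-7.2, 0.1, 2.5]
finger_gap: 0.0002
grip_force: 3.3
```

```bash
python3 - <<'E'
from h import *
s=state();print(s["time"],s["ee_pos"],s["force"])
im=grab_frame("side")
cv2.imwrite("pics/s3.png",cv2.resize(im[190:290,250:410,::-1],None,fx=5,fy=5))
E
```

```text
13.35 [0.50051449 0.06423337 0.10655414] [-7.24352796  0.07171179  2.45890228]
```

View pics/s3.png

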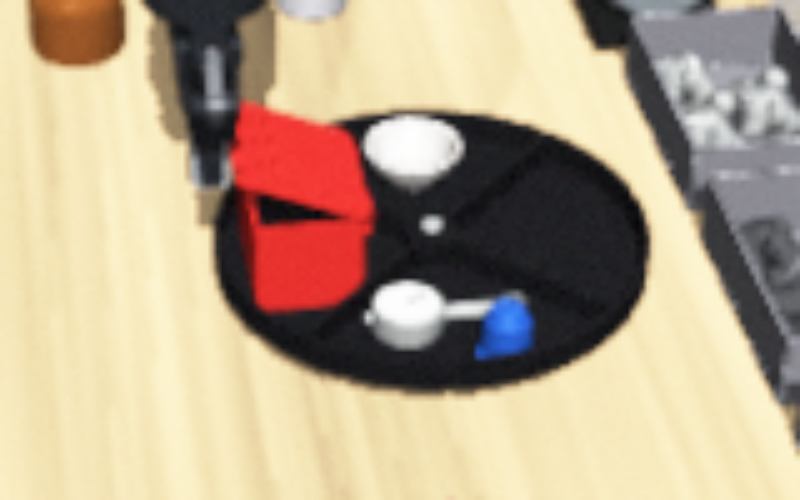

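Emit:
servo_tool --plan '[[[-0.3, 0, -0.6, 0, 0], [-0.35, 0, -0.58, 0, 0], [-0.4, 0, -0.55, 0, 0], [-0.43, 0, -0.52, 0, 0], [-0.48, 0, -0.48, 0, 0]]]'

```text
time: 14.02
ee_pos: [0.5225, 0.065, 0.1347]
ee_rot: [-0.0, 1.0, 0.0, 0.0]
force: [-0.2, -0.6, 0.4]
finger_gap: -0.0
grip_force: 0.1
```

Emit:
servo_tool --plan '[[[-0.52, 0, -0.44, 0, 0], [-0.55, 0, -0.4, 0, 0], [-0.57, 0, -0.35, 0, 0], [-0.6, 0, -0.3, 0, 0], [-0.63, 0, -0.26, 0, 0]]]'

```text
time: 14.65
ee_pos: [0.551, 0.0649, 0.1519]
ee_rot: [-0.0, 1.0, 0.0, 0.0]
force: [0.2, -0.4, -0.2]
finger_gap: -0.0002
grip_force: 0.0
```

Emit:
servo_tool --plan '[[[-0.65, 0, -0.2, 0, 0], [-0.66, 0, -0.15, 0, 0], [-0.67, 0, -0.1, 0, 0], [-0.68, 0, 0, 0, 0], [-0.68, 0, 0, 0, 0]]]'

```text
time: 15.28
ee_pos: [0.5843, 0.0649, 0.1562]
ee_rot: [-0.0, 1.0, -0.0, -0.0]
force: [0.7, 0.2, -0.2]
finger_gap: -0.0004
grip_force: 0.0
```

```bash
python3 - <<'E'
from h import *
s=state();print(s["time"],s["ee_pos"],s["force"])
im=grab_frame("side")
cv2.imwrite("pics/s4.png",cv2.resize(im[170:290,250:410,::-1],None,fx=5,fy=5))
E
```

```text
15.275 [0.58431666 0.06486167 0.15618835] [ 0.69576204  0.19587567 -0.17216281]
```

View pics/s4.png

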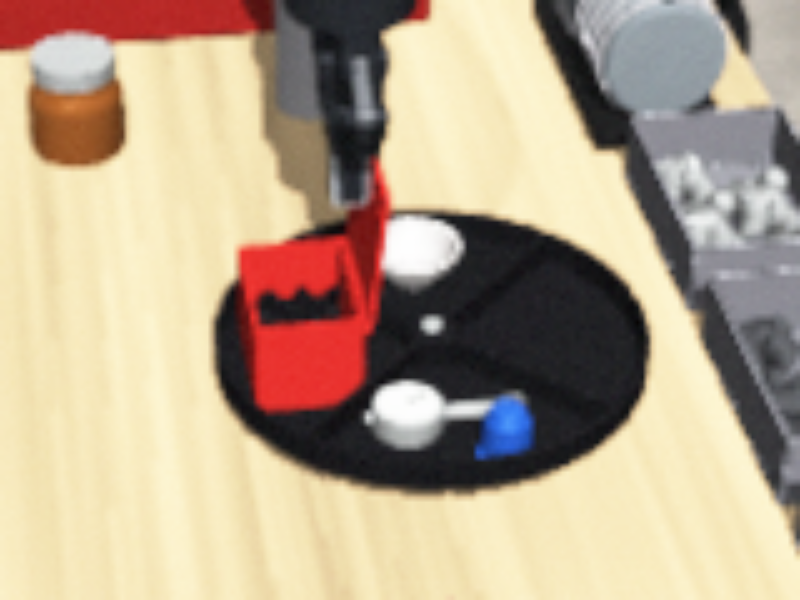

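The side view shows the lid around upright at (370,230), ahead of the finger. I'll nudge it a bit further, then retreat.

Emit:
servo_tool --plan '[[[-0.5, 0, 0, 0, 0], [-0.5, 0, 0, 0, 0], [0, 0, 0, 0, 0], [0, 0, 0, 0, 0], [0, 0, 0, 0, 0]]]'

```text
time: 15.95
ee_pos: [0.5938, 0.0649, 0.1564]
ee_rot: [-0.0, 1.0, 0.0, 0.0]
force: [0.3, 0.1, 0.5]
finger_gap: 0.0002
grip_force: 0.0
```

Emit:
servo_tool --plan '[[[2, 0, -0.5, 0, 0], [4, 0, -2, 0, 0], [5, 0, -3, 0, 0], [5, 0, -2, 0, 0], [0, 0, 0, 0, 0]]]'

```text
time: 16.58
ee_pos: [0.4321, 0.0648, 0.2337]
ee_rot: [-0.001, 1.0, 0.002, 0.002]
force: [0.4, -0.2, 0.6]
finger_gap: 0.0
grip_force: 0.0
```

Emit:
servo_tool --plan '[[[0, 0, 0, 0, 0], [0, 0, 0, 0, 0], [0, 0, 0, 0, 0], [0, 0, 0, 0, 0], [0, 0, 0, 0, 0]]]'

```text
time: 17.2
ee_pos: [0.434, 0.0648, 0.2309]
ee_rot: [0.0, 1.0, -0.0, -0.0]
force: [-0.5, 0.4, -0.7]
finger_gap: -0.0002
grip_force: 0.0
```

```bash
python3 - <<'E'
from h import *
s=state();print(s["time"],s["ee_pos"],s["force"])
im=grab_frame("side")
cv2.imwrite("pics/s5.png",cv2.resize(im[170:290,250:410,::-1],None,fx=5,fy=5))
E
```

```text
17.2 [0.43404756 0.06477967 0.23094732] [-0.53626251  0.44030543 -0.65913753]
```

View pics/s5.png

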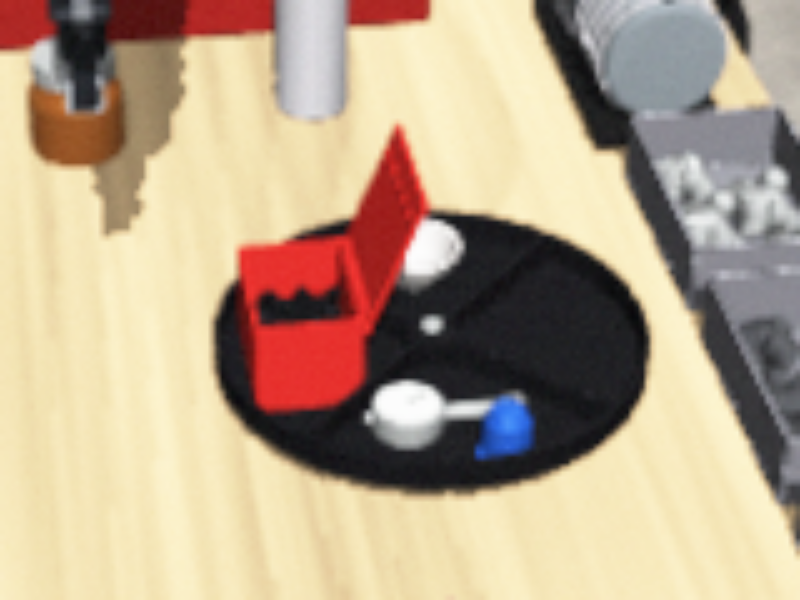

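The lid leans back open on its stop at (395,220), the box faces front, the small things stand in their bays, and the gripper is clear.

```bash
python3 -c "
from rig import job; print(job.close_job())"
```

```text
the job is handed in; nothing more can be done
None
```

The job is handed in: the last side picture showed the box at the front with its lid resting open on its stop, the dish, gauge and nut cover in their bays, and the gripper clear; the hand-in returned no verdict.

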